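# Lay the marker box down with the sliding stop

### The job

Pack the tall marker box flat in the tray, only pushing with the fingertips, never pinching or lifting it: slide the tray's stop up until its foot is about 2 cm from the standing box, tip the box over so that it leans on the stop by itself, then draw the stop slowly away so that the box comes down gently onto its side on the tray floor. It must end lying along the tray with its top end against the foot of the stop or within a finger's breadth (1 cm) of it; leave everything else on the table where it is.

Things in the scene. Friction and masses are not known exactly. Their poses are not given: they have to be found in the camera images.
- rack: plywood carry tray fixed to the table, 130 mm (its x) by 440 mm (its y); origin under its centre at table level. Floor top is 8 mm above the table, low side rims (8 mm thick, along both long edges) reach 20 mm, and a 40 mm high wall (48 mm above the table) closes the +y end. The box stands near the open -y end; the stop slides along the tray's y; the robot is on its -x side
- stop: wooden sliding stop: an upright plate 110 mm wide along the tray's x, 12 mm thick, top edge 120 mm above the table, a ramp in front (see stop_toe), a 50 mm long base block and a rib behind (+y). Origin on its box-side face, mid-width, at table level; axes as the tray's. It slides along the tray's y; its face can go from y = -0.10 to +0.14 m in the tray's frame. Stiff: about 8 N moves it, it stays where left, also under the leaning box
- stop_face (a point): middle of the stop plate's face that looks at the box (-y side), 60 mm above the table; axes as the tray's
- stop_toe (a point): middle of the lower edge of the ramp at the foot of the stop's face: a 63 degree wooden ramp that sticks out 36 mm from the face towards the box (-y) at the tray floor and rises to meet the face 80 mm above the table. The box's top end slides down it at the last and comes to rest at this edge
- paddle (a point): top centre of the sliding stop's upright wooden post, standing outside the tray on the robot's side, 115 mm from the tray's centre line: 30 mm wide along the tray's x, 12 mm thick along y (box-side face in line with the stop's face), from 27 to 94 mm above the table. A low arm (top 41 mm above the table) joins it to the stop. Push it along the tray's y, on either side, to move the stop
- box: tall closed grey plastic marker box, 80 mm (its x) by 50 mm (its y) by 200 mm tall (its z), 0.25 to 0.45 kg, loose, standing on the tray floor; origin at the centre of its underside; its +y face looks at the stop. Pushed high up on its -y face it tips about its lower +y edge without sliding
- box_top (a point): centre of the box's top end (200 mm up its z)
- box_front (a point): centre of the box's face that looks at the stop and that becomes its underside when it lies (25 mm along its y, 100 mm up)
- box_heel (a point): middle of the box's lower edge on the stop's side, about which it tips (25 mm along its y, 0 up). The box is past balance when tilted 0.25 rad. With 10 to 30 mm between it and the lower edge of the stop's ramp it then leans on the stop's top edge at about 0.35 to 0.55 rad
- marker1: loose white marker pen with cap, 135 x 18 mm, lying beside the tray on the side away from the robot; leave it alone
- gluestick: loose white glue stick, 30 mm diameter, 105 mm tall, standing beside the tray on the side away from the robot; origin at the centre of its foot; leave it alone
- dispenser: loose black tape dispenser, 70 x 150 x 95 mm; leave it alone
- scissors: loose blue-handled scissors lying flat, about 200 mm long, 10 mm thick; leave it alone
- leaflets: loose stack of leaflets, 105 x 225 x 17 mm; leave it alone
- mug: loose white mug, 80 mm diameter, 95 mm tall; origin at the centre of its foot; leave it alone
- marker2: loose marker pen with black cap, 135 x 18 mm, lying near the robot's left; leave it alone
Mind the look-alikes: they are no part of the job. Leave any pink or red look-alike of the box alone.

How it is judged (in metres and radians):
On the way, in this order (a step that is already met when the one before it is completed fails the run):
1. the stop stands close to the upright box (its foot less than 45 mm away) (y of stop_toe in the frame of box below 0.07 m and angle between box's own z axis and vertical below 0.1 rad), for 0.1 s.
2. the box leans on the stop by itself, untouched by the fingers (angle between box's own z axis and vertical between 0.26 and 1 rad and contact force between box and stop above 0.2 N and contact force between the fingers and box below 0.1 N), for 0.2 s.
3. the box lies flat on the tray floor (angle between box's own z axis and vertical between 1.5 and 1.65 rad and z of box_front in the frame of rack between 0.003 and 0.013 m), for 0.2 s.
At the end, for the whole second after the job is handed in: The box lies flat on its stop-side face on the tray floor (within 4 degrees), within 30 mm of the tray's centre line at both ends, its top end no more than 15 mm short of the lower edge of the stop's ramp (and at most 12 mm over it), at rest (all of step 3 and y of box_top in the frame of stop_toe between -0.015 and 0.012 m and x of box_top in the frame of rack between -0.03 and 0.03 m and x of box_heel in the frame of rack between -0.03 and 0.03 m and linear speed of box below 0.01 m/s and linear speed of stop below 0.005 m/s); the robot touches nothing.
It fails at once if the box falls or slams down instead of being let down gently (turns faster than 4 rad/s) (angular speed of box above 4 rad/s).
It fails at once if the box is lifted: the edge it tips about rises more than 25 mm off the tray floor (z of box_heel in the frame of rack above 0.033 m).
It fails at once if another thing on the table is disturbed (moved more than 25 mm) (distance of any of marker1, gluestick, dispenser, scissors, leaflets, mug, marker2 from where it was at the start of the episode above 0.025 m).
It also fails if it takes over 70 s, if anything falls off the work surface, if the arm or the gripper's body presses on something with over 40 N, if the wrist force passes 120 N, or if a joint passes its speed limit or range.

### The arm

A 6-joint arm with a two-finger parallel gripper is mounted at the origin on the work surface. World frame = base frame: x ahead of the robot, y to its left, z up, the work surface at z = 0. Lengths are in mm, angles in degrees, forces in N, time in s.
With the tool pointing down it reaches from about 300 to 850 mm from the base axis. Payload 4.2 kg.
Tool frame: the origin (TCP) lies midway between the tips of the shut fingers; the grasp point (between the pads) lies 19 mm behind it (env.grip_depth is the distance from the TCP to the grasp point, in mm); z points along the fingers, y is the line along which they close (so a half turn about z gives the same grasp; the last joint's range is limited). The gripper opens to 91 mm and grips with 3 to 60 N. Pads are 32 mm wide; open, the fingers measure 118 mm over their backs; the gripper's body (76 mm by 178 mm) begins 60 mm behind the grasp point.
Start: joints at [-77.349, 18.312, 89.639, -0, 72.044, -1.146], TCP at [137.128, -558.426, 213.976] pointing down, gripper open.
Joint ranges: [-177.97, 177.97], [-48.28, 115.42], [12.27, 149.76], [-77.06, 257.06], [2.81, 150.46], [-146.56, 146.56]. Speed limits (degrees/s): [147.25, 147.25, 180, 180, 180, 180].

### API

Orientations are given as [roll, pitch, yaw] about the fixed x, y, z axes, in that order (R = Rz(yaw) Ry(pitch) Rx(roll)).
In Python, from workcell import env, eyes gives the robot as it stands.
- The arm moves only by the tool send_rows, never from a script. Its argument "motion" is a list of rows, each a list of 7 numbers: the shift along the world's x, y, z normalised to -1 to 1, where 1 is 0.5 m, then the turn, a rotation vector about the world's x, y, z normalised to -1 to 1, where 1 is 60 degrees, then the opening, from -1 (shut) to 1 (fully open). A call has 1 to 20 rows; each row is the pose to reach, as a shift and turn from the pose commanded when the call began; what a row does not reach only later rows make up. A row lasts 1/8 s, in which the tool goes at most 62.5 mm and 10.7 degrees, less where a joint would pass 70% of its speed; a pose out of reach is approached as far as the arm can. A call with a number of a shift or a turn outside -1 to 1 is refused whole. A call with a gripper value outside its range is refused whole. The fingers move at their own pace and stop on an object; "squeeze" is the grip in N (left out, the last holds). Time passes only in rows, so rows that repeat a pose let the fingers close. It gives the time, the measured TCP pose, the force, the opening and the grip force at its end, in the units of the state.
- env.state(): the state, without advancing time (a new reading comes with each control period).
- eyes.grab_frame(name): name is "side" or "top" or "wrist"; returns a dict with "pixels" (420x560x3 uint8, red, green, blue), "depth" (420x560 float32, mm along the optical axis (not along the pixel's ray), 0 where there is no reading), "fx", "fy", "cx", "cy" (pixels), "distortion" ([k1, k2, p1, p2, k3] as OpenCV has them; the pictures are not rectified), "R" (3x3) and "t" (3): a world point X has camera coordinates R X + t; the wrist camera has in their place "T_tool_cam" (4x4, takes a point from camera to tool coordinates, whose origin is the TCP and whose axes are the flange's). Camera axes: x right, y down, z forward; pixel columns grow to the right and rows downward; lengths in mm; the calibration is good to about 2 mm. A picture is of the moment at which its call begins: read the wrist's pose just before it.
- env.job_done(): hands the job in; it is judged then, once.
The state is a dict: "time_s": time; "qpos": joint angles; "qvel": joint speeds; "effort": joint torques, N m; "ee_pos": TCP position; "ee_rot": TCP orientation; "force": force on the tool from outside, world axes, zero at the start; "torque": the same for the moment, N m; "gripper_width": finger opening in mm; "gripper_force": force on a finger pad.
Only numpy, scipy, OpenCV 4.12 (cv2) and the standard library are available. Lean on these libraries where they do the work, as an engineer would, in place of code of your own. Each camera call takes 0.05 s, during which the arm holds its last target. There are 200 camera calls.

## Working session

There is one attempt and no reset: what is moved stays moved. The work goes in short steps, Python scripts to look and compute and a tool call to move; the robot and the scene stay as the last step left them, time stands still between calls to the robot, and variables do not carry over. Pictures are saved under pics/ and viewed, at most 10 in all, crops included, and the job is handed in when it is done.

Besides the shell and the picture viewer there is one more tool, called after "Request:" as a command line: name --pt "numbers of a row" for each row, then --argument value for the rest. send_rows: Moves the arm, as the interface text tells. Its arguments: {"type":"object","properties":{"motion":{"type":"array"},"squeeze":{"type":"number"}},"required":["motion"]}

```bash
mkdir -p pics
cat > h.py <<'E'
import numpy as np, cv2, pickle
from workcell import env, eyes
def grab(n):
    f=eyes.grab_frame(n); pickle.dump(f,open(f'{n}.pkl','wb')); return f
def load(n): return pickle.load(open(f'{n}.pkl','rb'))
def px2w(f,u,v,z=None):
    K=np.array([[f['fx'],0,f['cx']],[0,f['fy'],f['cy']],[0,0,1.]])
    p=cv2.undistortPoints(np.array([[[u,v]]],float),K,np.array(f['distortion'],float))[0,0]
    r=np.array([p[0],p[1],1.]); R=np.array(f['R']); t=np.array(f['t'])
    if z is None:
        d=f['depth'][int(round(v)),int(round(u))]; return R.T@(r*d-t)
    o=-R.T@t; w=R.T@r; return o+w*(z-o[2])/w[2]
E
python3 - <<'E'
from h import *
s=env.state(); print(s['ee_pos'],s['ee_rot'],s['gripper_width'],s['force'],s['time_s'])
for n in('top','side'):
    f=grab(n); cv2.imwrite(f'pics/{n}0.png',cv2.resize(f['pixels'][:,:,::-1],(800,600)))
E
```

```text
[ 137.01692444 -557.92436618  213.11545966] [-1.79899627e+02 -1.05130068e-03  1.37992204e+01] 91.14476134028766 [-0.5178659   0.14411884  0.58985688] 0.0
```

View pics/top0.png

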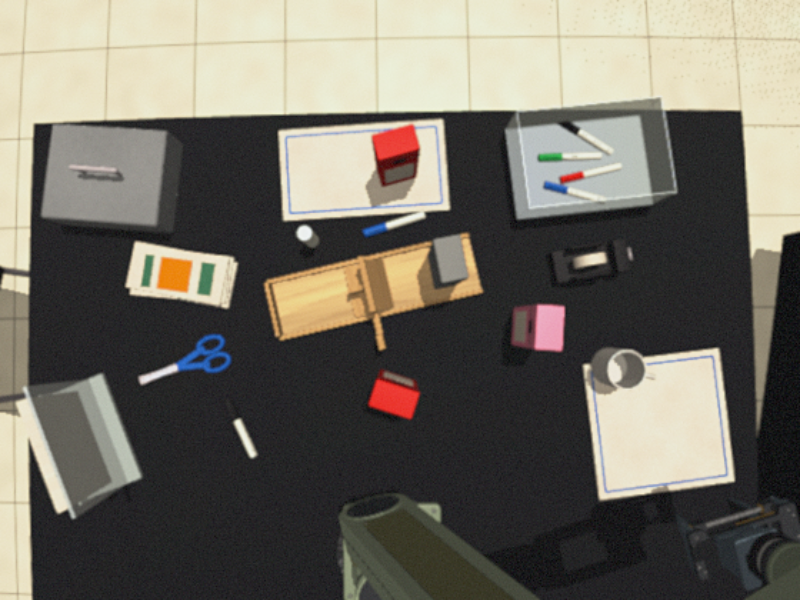

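View pics/side0.png

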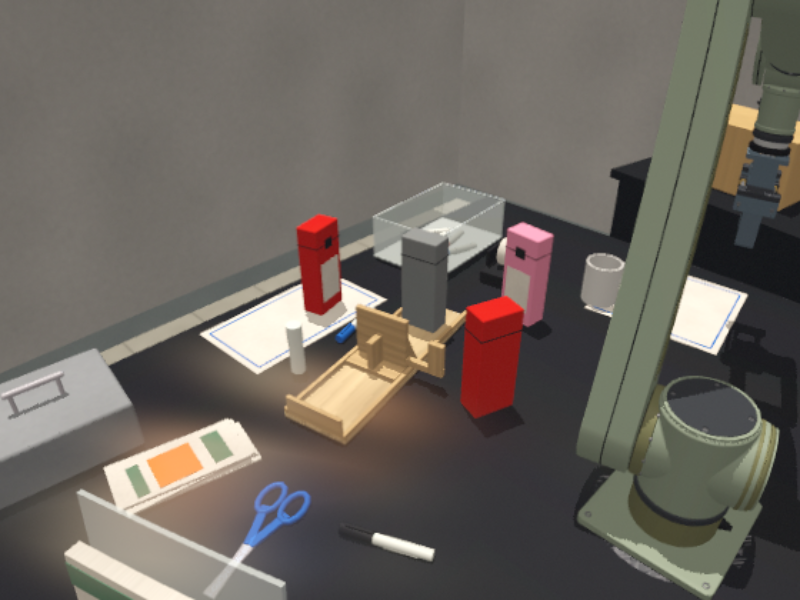

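The top view shows the tray from (265,285–338) to (482,235–293), the stop at about x=370, the paddle at (379,345) and the grey box at (450,260). In the image, +x points up and +y points left. I'll enlarge this area.

Run:
```python
from h import *
f=load('top'); c=f['pixels'][155:255,175:345,::-1]
cv2.imwrite('pics/crop.png',cv2.resize(c,(765,450),interpolation=cv2.INTER_CUBIC))
```

```text
(no output)
```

View pics/crop.png

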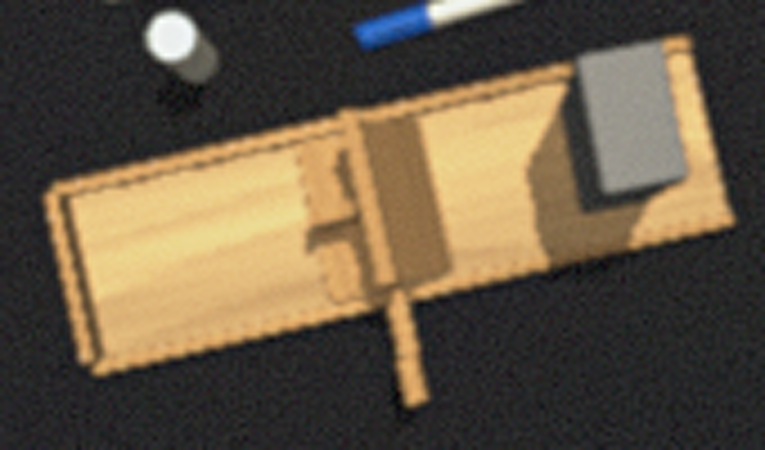

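Run:
```python
from h import *
f=load('top')
P=lambda u,v,z: px2w(f,175+(u+.5)/4.5-.5,155+(v+.5)/4.5-.5,z)
for n,l in dict(rim=[(690,37,20),(735,225,20)],wall=[(47,190,48),(90,372,48)],box=[(577,57,208),(662,40,208),(687,180,208),(604,195,208)],post=[(405,406,94),(429,403,94),(417,380,94)],plate=[(358,110,120),(396,285,120),(340,112,120),(380,290,120)]).items():
    w=np.array([P(*p) for p in l]); print(n,w.round(1).tolist(),w.mean(0).round(1))
far,near=P(690,37,20),P(735,225,20); wf,wn=P(47,190,48),P(90,372,48)
ax=(wf+wn)/2-(far+near)/2; ax[2]=0; print('len',np.linalg.norm(ax),'yaw',np.degrees(np.arctan2(ax[1],ax[0]))-90)
c=((wf+wn)/2+(far+near)/2)/4*2/1; c=((wf+wn)/2+(far+near)/2)/2; print('ctr',c)
for q in((450,115),(633,120),(417,380),(170,35)): print(px2w(f,175+q[0]/4.5,155+q[1]/4.5).round(1))
```

```text
rim [[674.6, -174.0, 20.0], [547.4, -201.4, 20.0]] [ 611.  -187.7   20. ]
wall [[575.9, 253.9, 48.0], [456.1, 226.2, 48.0]] [516. 240.  48.]
box [[633.5, -84.9, 208.0], [642.4, -133.0, 208.0], [563.2, -145.3, 208.0], [555.5, -98.6, 208.0]] [ 598.6 -115.5  208. ]
post [[433.5, 18.7, 94.0], [435.2, 3.7, 94.0], [449.6, 11.0, 94.0]] [439.4  11.1  94. ]
plate [[616.3, 44.1, 120.0], [508.6, 22.2, 120.0], [615.3, 55.2, 120.0], [505.7, 32.0, 120.0]] [561.5  38.4 120. ]
len 438.1198327471825 yaw 12.519993226618539
ctr [563.50188949  26.19048356  34.        ]
[624.6 -12.6   7.1]
[ 596.3 -116.6  208.9]
[448.5   9.9  95.1]
[666.2 161.1 105. ]
```

Run:
```python
from h import *
f=load('top'); 
M=f['pixels'].astype(int); m=(M[...,0]>150)&(M[...,1]<70)
ys,xs=np.nonzero(m); k=ys>240
w=np.array([px2w(f,x,y) for x,y in zip(xs[k],ys[k])]); print(w.min(0),w.max(0),w.mean(0))
for z in(208,):
  for q in((371,400),(381,370),(420,378),(414,417)): print(px2w(f,q[0]*.7,q[1]*.7,200).round())
```

```text
[312.82742071 -55.8693826   -6.69378952] [ 487.05713581   43.95483147 1168.72168959] [353.25208427 -11.04571505 202.33285227]
[350.  29. 200.]
[403.  10. 200.]
[388. -59. 200.]
[319. -47. 200.]
```

Run:
```python
from h import *
f=load('top'); M=f['pixels'].astype(int)
w=[]
for y in range(245,300):
  for x in range(245,310):
    if M[y,x,0]>2*M[y,x,1]+30:
      p=px2w(f,x,y)
      if 190<p[2]<215: w.append(p)
w=np.array(w); r=cv2.minAreaRect(w[:,:2].astype(np.float32)); print(len(w),r,cv2.boxPoints(r).round(),w[:,2].mean())
```

```text
632 ((351.343505859375, -12.113189697265625), (79.69131469726562, 50.868961334228516), 71.41841125488281) [[315. -42.]
 [363. -58.]
 [388.  18.]
 [340.  34.]] 200.18788795878345
```

Request:
send_rows --pt "0 0 0.24 0 0 0 -1" --pt "0 0 0.24 0 0 0 -1" --pt "0.4 0.6 0.24 0 0 0 -1" --pt "0.4 0.6 0.24 0 0 0 -1" --pt "0.4 0.6 0.24 0 0 0 -1" --pt "0.4 0.6 0.24 0 0 0 -1" --pt "0.4 0.6 0.24 0 0 0 -1" --pt "0.4 0.6 0.24 0 0 0 -1" --pt "0.4 0.6 0.24 0 0 0 -1"

```text
time_s: 1.23
ee_pos: [338.1, -256.0, 333.8]
ee_rot: [-180.0, -0.0, 14.1]
force: [-0.3, -0.9, 0.7]
gripper_width: 4.2
gripper_force: 0.0
```

Request:
send_rows --pt "0.226 0.61 0 0 0 -0.023 -1" --pt "0.226 0.61 0 0 0 -0.023 -1" --pt "0.226 0.61 0 0 0 -0.023 -1" --pt "0.226 0.61 0 0 0 -0.023 -1" --pt "0.226 0.61 0 0 0 -0.023 -1" --pt "0.226 0.61 0 0 0 -0.023 -1" --pt "0.226 0.61 0 0 0 -0.023 -1" --pt "0.226 0.61 -0.2 0 0 -0.023 -1" --pt "0.226 0.61 -0.2 0 0 -0.023 -1" --pt "0.226 0.61 -0.2 0 0 -0.023 -1"

```text
time_s: 2.48
ee_pos: [447.9, 44.4, 231.9]
ee_rot: [-180.0, 0.4, 12.3]
force: [0.3, -0.3, -0.8]
gripper_width: 0.3
gripper_force: 0.0
```

Run:
```python
from h import *
s=env.state(); print(s['ee_pos'],s['ee_rot'])
f=grab('wrist'); cv2.imwrite('pics/w1.png',f['pixels'][:,:,::-1]); print(f['T_tool_cam'])
```

```text
[447.89061396  44.37250661 231.87720705] [-179.99626765    0.37508136   12.25221088]
[[ 8.38125296e-04 -9.61263071e-01 -2.75631286e-01  7.83357720e+01]
 [ 9.99998347e-01  3.60842998e-04  1.78230443e-03 -8.31054728e-01]
 [-1.61380381e-03 -2.75632324e-01  9.61261784e-01 -1.71128658e+02]
 [ 0.00000000e+00  0.00000000e+00  0.00000000e+00  1.00000000e+00]]
```

View pics/w1.png

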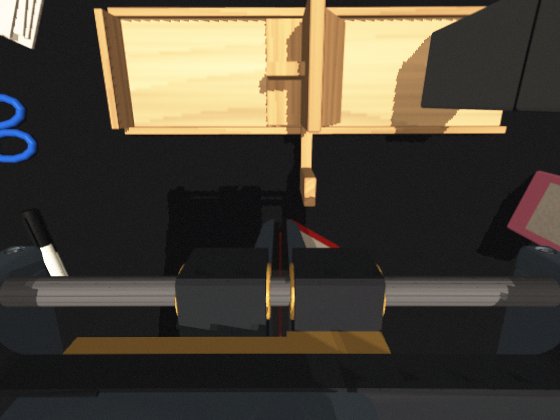

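The wrist view shows the post top at about (309,188), the plate edge at x=322, the ramp toe at x≈344 and the dark box from (422,107). I'll check these against the estimates.

```bash
cat >> h.py <<'E'
from scipy.spatial.transform import Rotation as Ro
C=np.array([563.5,26.2,0]);a=np.radians(12.5);EX=np.array([np.cos(a),np.sin(a),0]);DY=np.array([-np.sin(a),np.cos(a),0])
def tr(p): p=np.asarray(p)-C; return np.array([p@EX,p@DY,p[2]]).round(1)
def wristfix(f,s):
    T=np.eye(4); T[:3,:3]=Ro.from_euler('xyz',s['ee_rot'],degrees=True).as_matrix(); T[:3,3]=s['ee_pos']
    W=np.linalg.inv(T@np.array(f['T_tool_cam'])); f['R']=W[:3,:3]; f['t']=W[:3,3]; return f
E
python3 - <<'E'
from h import *
f=wristfix(load('wrist'),env.state())
for n,u,v,z in(('post',309,180,94),('postL',301,200,94),('postR',316,200,94),('plate',322,60,120),('toe',344,70,8),('rim near -y',505,130,20),('rim near +y',127,130,20),('box',422,107,8),('ee',0,0,0)):
    print(n,tr(px2w(f,u,v,z)),tr(px2w(f,u,v)) )
print(tr(env.state()['ee_pos']))
E
```

```text
post [-98.8  14.3  94. ] [-98.1  14.5  96.8]
postL [-119.2   21.8   94. ] [-146.    15.5    2. ]
postR [-119.3    6.8   94. ] [-145.7   -3.8    3.3]
plate [  7.    8.3 120. ] [  6.9   8.5 121.1]
toe [ 10.3 -30.9   8. ] [  9.8 -30.   12.7]
rim near -y [ -57.  -218.9   20. ] [ -58.2 -230.3    3.3]
rim near +y [-55.3 220.1  20. ] [-55.1 218.7  23.1]
box [ -30.8 -124.8    8. ] [ -30.7 -120.7   17.8]
ee [ 82.6 348.4   0. ] [ 78.  335.7  16.9]
[-107.1   42.8  234.1]
```

Request:
send_rows --pt "0 0 -0.1 0 0 0 -1" --pt "0 0 -0.2 0 0 0 -1" --pt "0 0 -0.3 0 0 0 -1" --pt "0 0 -0.336 0 0 0 -1" --pt "0 0 -0.336 0 0 0 -1" --pt "0.004 -0.02 -0.336 0 0 0 -1" --pt "0.008 -0.04 -0.336 0 0 0 -1" --pt "0.012 -0.055 -0.336 0 0 0 -1" --pt "0.016 -0.07 -0.336 0 0 0 -1" --pt "0.019 -0.085 -0.336 0 0 0 -1" --pt "0.022 -0.1 -0.336 0 0 0 -1" --pt "0.025 -0.115 -0.336 0 0 0 -1" --pt "0.028 -0.127 -0.336 0 0 0 -1" --pt "0.028 -0.127 -0.336 0 0 0 -1"

```text
time_s: 4.28
ee_pos: [465.7, -16.7, 67.9]
ee_rot: [-179.9, -0.2, 12.3]
force: [0.2, 4.9, 2.3]
gripper_width: 0.2
gripper_force: 2.8
```

```bash
cat > look.py <<'E'
import sys
from h import *
s=env.state(); print(s['time_s'],tr(s['ee_pos']),s['ee_rot'],s['force'])
f=wristfix(grab('wrist'),s); pickle.dump(f,open('wrist.pkl','wb')); g=grab('side')
cv2.imwrite(sys.argv[1],np.hstack([cv2.resize(f['pixels'],(400,300)),cv2.resize(g['pixels'][140:320,190:430],(400,300))])[:,:,::-1])
E
python3 look.py pics/l1.png
```

```text
4.275 [-104.8  -20.7   67.9] [-179.93806563   -0.24995767   12.28716749] [0.17188686 4.90365705 2.30606879]
```

View pics/l1.png

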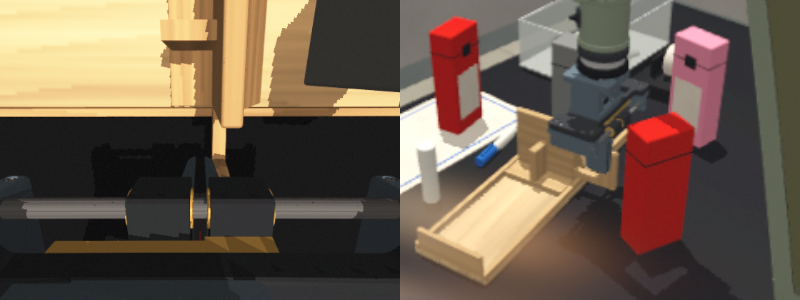

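The fingers are pushing on the post. In the original wrist pixels the plate edge is at about x=340, the toe at about x=375, and the box's lower corner at about (427,118).

Run:
```python
from h import *
f=load('wrist')
for n,u,v,z in(('plate',340,84,120),('toe',375,50,8),('box',426,118,8)): print(n,tr(px2w(f,u,v,z)),tr(px2w(f,u,v)))
g=cv2.cvtColor(f['pixels'],cv2.COLOR_RGB2GRAY)
for v in(60,90,110): print(v,[tr(px2w(f,u,v)).tolist() for u in (330,350,365,380,400,415)])
```

```text
plate [-19.3 -41.4 120. ] [-19.4 -41.3 120.4]
toe [  8.9 -83.    8. ] [  8.7 -82.7   9. ]
box [ -34.5 -121.6    8. ] [ -34.4 -121.3    8.5]
60 [[-11.8, -37.4, 121.2], [-2.5, -58.6, 49.4], [0.9, -73.2, 22.8], [2.7, -86.4, 9.0], [2.7, -99.9, 8.2], [2.8, -110.2, 6.9]]
90 [[-21.3, -37.9, 120.2], [-17.8, -59.9, 47.3], [-16.2, -76.4, 15.1], [-15.9, -88.3, 7.8], [-16.0, -101.8, 7.9], [-16.0, -112.3, 7.2]]
110 [[-28.0, -38.2, 120.4], [-28.6, -61.0, 45.2], [-28.9, -77.8, 13.0], [-29.0, -89.0, 9.3], [-29.0, -102.8, 8.9], [-29.1, -113.1, 8.7]]
```

Request:
send_rows --pt "0.003 -0.012 0 0 0 0 -1" --pt "0.006 -0.025 0 0 0 0 -1" --pt "0.008 -0.037 0 0 0 0 -1" --pt "0.008 -0.037 0 0 0 0 -1" --pt "0.002 -0.01 0 0 0 0 -1" --pt "0.002 -0.01 0.05 0 0 0 -1" --pt "0.002 -0.01 0.18 0 0 0 -1" --pt "0.002 -0.01 0.3 0 0 0 -1" --pt "0.002 -0.01 0.42 0 0 0 -1" --pt "0.002 -0.01 0.5 0 0 0 -1" --pt "0.002 -0.01 0.5 0 0 0 -1"

```text
time_s: 5.75
ee_pos: [466.5, -22.0, 320.1]
ee_rot: [179.8, -0.5, 12.4]
force: [0.7, 0.0, -0.5]
gripper_width: -0.1
gripper_force: 0.0
```

Request:
send_rows --pt "0.291 -0.293 0 0 0 -0.033 -1" --pt "0.291 -0.293 0 0 0 -0.033 -1" --pt "0.291 -0.293 0 0 0 -0.033 -1" --pt "0.291 -0.293 0 0 0 -0.033 -1" --pt "0.291 -0.293 0 0 0 -0.033 -1" --pt "0.291 -0.293 0 0 0 -0.033 -1" --pt "0.291 -0.293 0 0 0 -0.033 -1"

```text
time_s: 6.62
ee_pos: [609.8, -167.4, 316.5]
ee_rot: [180.0, -0.0, 10.5]
force: [-0.1, 0.3, 0.5]
gripper_width: 0.5
gripper_force: 0.0
```

```bash
python3 look.py pics/l2.png
python3 - <<'E'
from h import *
f=grab('top'); M=f['pixels']
w=[]
for y in range(150,215):
  for x in range(290,345):
    p=px2w(f,x,y)
    if 200<p[2]<215 and np.ptp(M[y,x].astype(int))<25: w.append(tr(p))
w=np.array(w)
if len(w): print(len(w),cv2.minAreaRect(w[:,:2].astype(np.float32)))
E
```

```text
6.625 [   3.3 -199.   316.5] [ 1.79993663e+02 -1.12220910e-02  1.04949690e+01] [-0.10400913  0.27170195  0.50852108]
253 ((3.5343894958496094, -144.94476318359375), (45.88258361816406, 79.68075561523438), 87.80443572998047)
```

View pics/l2.png

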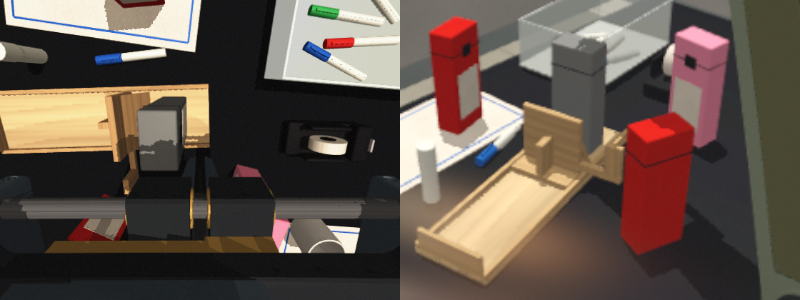

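Request:
send_rows --pt "0 0 -0.1 0 0 0 -1" --pt "0 0 -0.2 0 0 0 -1" --pt "0 0 -0.26 0 0 0 -1" --pt "0 0 -0.26 0 0 0 -1" --pt "-0.004 0.02 -0.26 0 0 0 -1" --pt "-0.006 0.028 -0.26 0 0 0 -1" --pt "-0.008 0.036 -0.26 0 0 0 -1" --pt "-0.01 0.044 -0.26 0 0 0 -1" --pt "-0.012 0.052 -0.26 0 0 0 -1" --pt "-0.013 0.06 -0.26 0 0 0 -1" --pt "-0.015 0.068 -0.26 0 0 0 -1" --pt "-0.017 0.076 -0.26 0 0 0 -1"

```text
time_s: 8.28
ee_pos: [602.1, -130.2, 185.9]
ee_rot: [180.0, 0.0, 10.4]
force: [-0.1, -1.1, 0.1]
gripper_width: 0.6
gripper_force: 0.1
```

```bash
python3 look.py pics/l3.png
```

```text
8.275 [   3.8 -161.   185.9] [1.79997127e+02 6.72232774e-03 1.04354474e+01] [-0.0892768  -1.05157367  0.09870157]
```

View pics/l3.png

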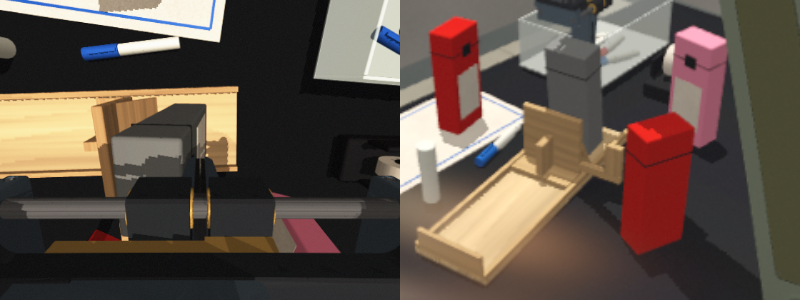

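The box is tilting steadily on its lower edge without sliding. I'll keep pushing past balance, then back off.

Request:
send_rows --pt "-0.002 0.008 0 0 0 0 -1" --pt "-0.004 0.016 0 0 0 0 -1" --pt "-0.006 0.024 0 0 0 0 -1" --pt "-0.007 0.032 0 0 0 0 -1" --pt "-0.009 0.04 0 0 0 0 -1" --pt "-0.01 0.046 0 0 0 0 -1" --pt "-0.011 0.05 0 0 0 0 -1" --pt "-0.011 0.05 0 0 0 0 -1" --pt "-0.011 0.05 0 0 0 0 -1"

```text
time_s: 9.5
ee_pos: [596.6, -105.5, 186.0]
ee_rot: [180.0, 0.0, 10.4]
force: [-0.6, -0.2, -0.7]
gripper_width: 0.5
gripper_force: 0.0
```

```bash
python3 look.py pics/l4.png
python3 - <<'E'
from h import *
g=load('side'); w=[]; M=g['pixels'].astype(int)
for y in range(140,260,1):
  for x in range(280,350,1):
    if g['depth'][y,x]>0 and np.ptp(M[y,x])<25:
      p=tr(px2w(g,x,y)); 
      if abs(p[0])<50 and -190<p[1]<100 and p[2]>130: w.append(p)
w=np.array(w); print(len(w)); 
if len(w): print(w.min(0),w.max(0))
E
```

```text
9.5 [   3.9 -135.7  186. ] [1.79993318e+02 2.39470390e-04 1.04325332e+01] [-0.57061061 -0.19257146 -0.66130192]
1258
[ -37.2 -176.7  130.2] [ 22.6 -28.6 310.1]
```

View pics/l4.png

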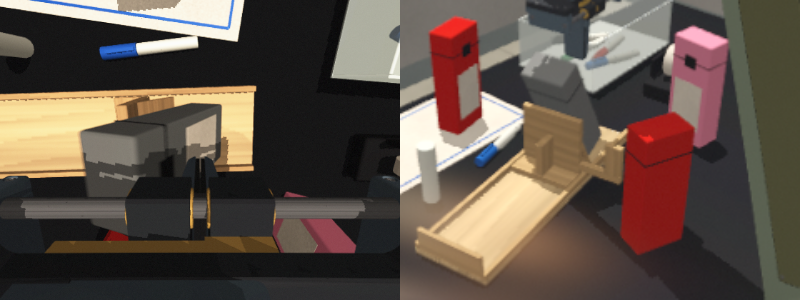

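The box now leans on the stop by itself. Next the fingers retract and move to the -y side of the post.

Request:
send_rows --pt "0.013 -0.059 0 0 0 0 -1" --pt "0.013 -0.059 0 0 0 0 -1" --pt "0.013 -0.059 0.12 0 0 0 -1" --pt "0.013 -0.059 0.24 0 0 0 -1" --pt "-0.1 -0.01 0.26 0 0 0.033 -1" --pt "-0.235 0.046 0.26 0 0 0.033 -1" --pt "-0.235 0.046 0.26 0 0 0.033 -1" --pt "-0.235 0.046 0.26 0 0 0.033 -1" --pt "-0.235 0.046 0.14 0 0 0.033 -1" --pt "-0.235 0.046 0.02 0 0 0.033 -1" --pt "-0.235 0.046 -0.06 0 0 0.033 -1" --pt "-0.235 0.046 -0.06 0 0 0.033 -1"

```text
time_s: 11.1
ee_pos: [478.3, -82.4, 152.9]
ee_rot: [-179.8, 0.4, 12.4]
force: [-0.4, 0.3, 0.3]
gripper_width: 0.1
gripper_force: 0.0
```

```bash
python3 look.py pics/l5.png
python3 - <<'E'
from h import *
f=load('wrist')
for v in range(120,260,20): print(v,[tr(px2w(f,u,v)).tolist() for u in range(190,290,12)])
E
```

```text
11.1 [-106.7  -87.5  152.9] [-179.83248799    0.38718672   12.39783364] [-0.39075784  0.34284307  0.33986588]
120 [[-33.1, -53.5, 198.5], [-33.0, -58.3, 199.8], [-32.9, -63.4, 202.8], [-32.8, -68.1, 205.0], [-32.7, -72.4, 205.3], [-33.0, -76.1, 199.7], [-33.5, -80.0, 189.5], [-33.9, -84.7, 180.6], [-34.2, -89.9, 173.5]]
140 [[-59.4, -3.7, 19.9], [-59.3, -15.1, 21.0], [-59.4, -25.9, 19.7], [-48.7, -53.8, 120.7], [-48.8, -61.1, 120.0], [-57.1, -61.3, 41.3], [-59.3, -70.5, 21.5], [-59.3, -81.5, 21.0], [-59.4, -92.6, 20.3]]
160 [[-81.4, 3.4, -0.1], [-81.3, -8.8, 0.5], [-81.1, -21.0, 1.4], [-81.5, -32.7, -0.6], [-74.2, -50.5, 42.7], [-74.6, -60.7, 40.8], [-81.4, -69.0, -0.2], [-81.5, -81.0, -0.8], [-81.4, -93.1, 0.0]]
180 [[-101.6, 4.5, 1.6], [-101.7, -7.6, 1.3], [-102.1, -19.4, -0.7], [-102.1, -31.7, -0.4], [-101.8, -44.2, 0.7], [-92.2, -60.4, 42.2], [-101.7, -68.7, 1.2], [-102.0, -80.9, 0.1], [-101.7, -93.1, 1.4]]
200 [[-123.3, 6.7, -0.2], [-123.4, -5.7, -0.4], [-123.5, -18.2, -0.6], [-123.5, -30.7, -0.8], [-98.9, -54.5, 82.1], [-105.0, -61.8, 61.8], [-123.1, -68.3, 0.7], [-123.3, -80.8, 0.1], [-123.5, -93.3, -0.4]]
220 [[-145.5, 8.5, -0.2], [-145.1, -4.5, 0.8], [-145.2, -17.2, 0.8], [-145.2, -29.9, 0.7], [-111.1, -55.5, 93.9], [-121.4, -61.7, 65.8], [-145.2, -68.0, 0.8], [-145.3, -80.6, 0.4], [-88.8, -90.5, 155.1]]
240 [[-168.2, 10.1, 0.5], [-168.1, -2.9, 0.5], [-168.3, -15.7, 0.2], [-168.7, -28.5, -0.7], [-127.2, -55.0, 94.5], [-168.1, -54.6, 0.8], [-88.7, -78.7, 182.6], [-90.6, -84.3, 178.3], [-90.3, -90.1, 179.0]]
```

View pics/l5.png

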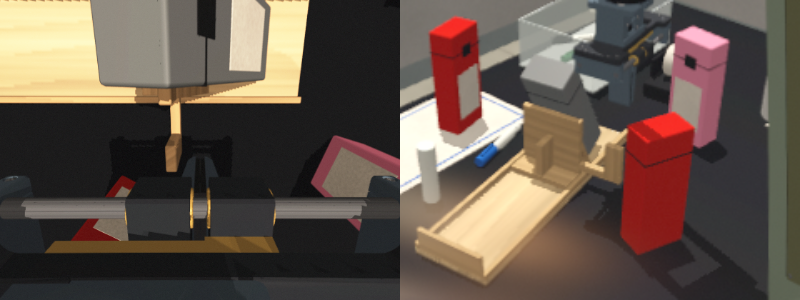

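Request:
send_rows --pt "0 0 -0.09 0 0 0 -1" --pt "0 0 -0.174 0 0 0 -1" --pt "0 0 -0.174 0 0 0 -1" --pt "-0.004 0.018 -0.174 0 0 0 -1" --pt "-0.005 0.024 -0.174 0 0 0 -1" --pt "-0.0065 0.03 -0.174 0 0 0 -1" --pt "-0.008 0.036 -0.174 0 0 0 -1" --pt "-0.0095 0.042 -0.174 0 0 0 -1" --pt "-0.0105 0.048 -0.174 0 0 0 -1" --pt "-0.012 0.054 -0.174 0 0 0 -1" --pt "-0.0135 0.06 -0.174 0 0 0 -1" --pt "-0.0145 0.066 -0.174 0 0 0 -1" --pt "-0.016 0.072 -0.174 0 0 0 -1" --pt "-0.0175 0.078 -0.174 0 0 0 -1" --pt "-0.0185 0.084 -0.174 0 0 0 -1" --pt "-0.02 0.09 -0.174 0 0 0 -1" --pt "-0.0215 0.096 -0.174 0 0 0 -1" --pt "-0.0225 0.102 -0.174 0 0 0 -1" --pt "-0.024 0.108 -0.174 0 0 0 -1" --pt "-0.0255 0.114 -0.174 0 0 0 -1"

```text
time_s: 13.7
ee_pos: [468.4, -27.2, 70.6]
ee_rot: [179.7, -0.2, 12.5]
force: [1.6, -7.7, 3.5]
gripper_width: 1.0
gripper_force: 4.2
```

```bash
python3 look.py pics/l6.png
```

```text
13.7 [-104.4  -31.6   70.6] [179.71252513  -0.23068883  12.53108515] [ 1.61559671 -7.74041201  3.5021889 ]
```

View pics/l6.png

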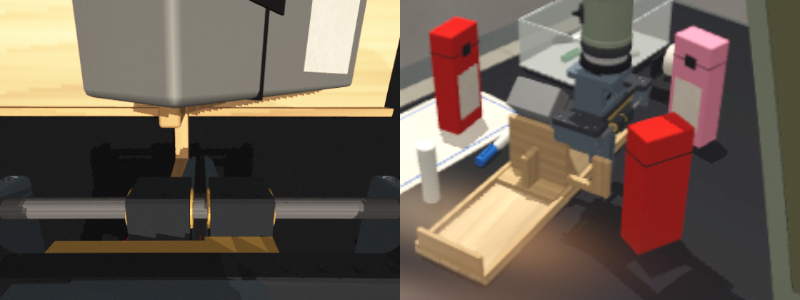

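I've used all ten picture views. The last one shows the box leaning further and the stop moving with the post, so from here I'll go by depth numbers.

Request:
send_rows --pt "-0.0015 0.006 0 0 0 0 -1" --pt "-0.0025 0.012 0 0 0 0 -1" --pt "-0.004 0.018 0 0 0 0 -1" --pt "-0.0055 0.024 0 0 0 0 -1" --pt "-0.0065 0.03 0 0 0 0 -1" --pt "-0.008 0.036 0 0 0 0 -1" --pt "-0.0095 0.042 0 0 0 0 -1" --pt "-0.0105 0.048 0 0 0 0 -1" --pt "-0.012 0.054 0 0 0 0 -1" --pt "-0.0135 0.06 0 0 0 0 -1" --pt "-0.0145 0.066 0 0 0 0 -1" --pt "-0.016 0.072 0 0 0 0 -1" --pt "-0.0175 0.078 0 0 0 0 -1" --pt "-0.0185 0.084 0 0 0 0 -1" --pt "-0.02 0.09 0 0 0 0 -1" --pt "-0.0215 0.096 0 0 0 0 -1" --pt "-0.0225 0.102 0 0 0 0 -1" --pt "-0.024 0.108 0 0 0 0 -1" --pt "-0.0255 0.114 0 0 0 0 -1" --pt "-0.0265 0.12 0 0 0 0 -1"

```text
time_s: 16.3
ee_pos: [455.1, 33.0, 70.6]
ee_rot: [179.7, -0.2, 12.5]
force: [1.6, -8.4, 5.1]
gripper_width: 0.3
gripper_force: 4.4
```

```bash
cat > meas.py <<'E'
from h import *
s=env.state(); print(round(s['time_s'],2),tr(s['ee_pos']),np.round(s['force'],1))
for n in('top','side','wrist'):
    f=grab(n)
    if n=='wrist': f=wristfix(f,s)
    M=f['pixels'].astype(int); w=[]
    for y in range(0,420,2):
      for x in range(0,560,2):
        if f['depth'][y,x]>0 and np.ptp(M[y,x])<22 and M[y,x].max()>35:
          p=tr(px2w(f,x,y))
          if -54<p[0]<54 and -200<p[1]<190 and 25<p[2]<205: w.append(p)
    w=np.array(w)
    if len(w)<20: print(n,len(w)); continue
    # profile: max z per y bin (centre strip), and y extents / x extents
    b=[(yy,int(w[abs(w[:,1]-yy)<8,2].max())) for yy in range(-190,190,20) if (abs(w[:,1]-yy)<8).any()]
    xr=[(yy,w[abs(w[:,1]-yy)<8,0].min(),w[abs(w[:,1]-yy)<8,0].max()) for yy,_ in b[::2]]
    print(n,len(w),'zmax',b,'\n x',xr,'\n y5/95',np.percentile(w[:,1],[1,99]))
E
python3 meas.py
```

```text
16.3 [-104.3   30.1   70.6] [ 1.6 -8.4  5.1]
top 305 zmax [(-150, 57), (-130, 71), (-110, 82), (-90, 97), (-70, 110), (-50, 125), (-30, 140), (-10, 153), (10, 162), (30, 152)] 
 x [(-150, np.float64(-29.2), np.float64(25.2)), (-110, np.float64(-34.9), np.float64(42.6)), (-70, np.float64(-33.7), np.float64(42.9)), (-30, np.float64(-34.5), np.float64(43.3)), (10, np.float64(-34.2), np.float64(42.5))] 
 y5/95 [-144.66    36.168]
side 126 zmax [(-70, 109), (-10, 149), (10, 162), (30, 157), (50, 125)] 
 x [(-70, np.float64(28.7), np.float64(28.7)), (10, np.float64(-34.3), np.float64(44.1)), (50, np.float64(-10.7), np.float64(53.8))] 
 y5/95 [-49.1  43.5]
wrist 9125 zmax [(-110, 81), (-90, 97), (-70, 111), (-50, 124), (-30, 138), (-10, 152), (10, 162), (30, 153), (50, 119)] 
 x [(-110, np.float64(-33.5), np.float64(-32.5)), (-70, np.float64(-33.6), np.float64(12.4)), (-30, np.float64(-33.7), np.float64(5.6)), (10, np.float64(-33.5), np.float64(-2.0)), (50, np.float64(-51.3), np.float64(-51.3))] 
 y5/95 [-88.128  40.   ]
```

The tilt is about 54.6° and the lower edge hasn't moved, still at y≈-120. I'll keep drawing the stop away.

Request:
send_rows --pt "-0.0015 0.006 0 0 0 0 -1" --pt "-0.0025 0.012 0 0 0 0 -1" --pt "-0.004 0.018 0 0 0 0 -1" --pt "-0.0055 0.024 0 0 0 0 -1" --pt "-0.0065 0.03 0 0 0 0 -1" --pt "-0.008 0.036 0 0 0 0 -1" --pt "-0.0095 0.042 0 0 0 0 -1" --pt "-0.0105 0.048 0 0 0 0 -1" --pt "-0.012 0.054 0 0 0 0 -1" --pt "-0.0135 0.06 0 0 0 0 -1" --pt "-0.0145 0.066 0 0 0 0 -1" --pt "-0.016 0.072 0 0 0 0 -1" --pt "-0.0175 0.078 0 0 0 0 -1" --pt "-0.0185 0.084 0 0 0 0 -1" --pt "-0.02 0.09 0 0 0 0 -1" --pt "-0.0215 0.096 0 0 0 0 -1"

```text
time_s: 18.45
ee_pos: [444.5, 81.4, 70.6]
ee_rot: [179.8, -0.3, 12.5]
force: [1.6, -6.7, 5.2]
gripper_width: 0.6
gripper_force: 4.0
```

```bash
python3 meas.py
```

```text
18.45 [-104.2   79.6   70.6] [ 1.6 -6.7  5.2]
top 292 zmax [(-130, 62), (-110, 66), (-90, 69), (-70, 73), (-50, 77), (-30, 84), (-10, 85), (10, 91), (30, 94), (50, 97), (70, 94)] 
 x [(-130, np.float64(-31.1), np.float64(41.2)), (-90, np.float64(-34.5), np.float64(42.5)), (-50, np.float64(-32.6), np.float64(40.1)), (-10, np.float64(-34.7), np.float64(42.7)), (30, np.float64(-32.9), np.float64(43.0)), (70, np.float64(-29.5), np.float64(41.9))] 
 y5/95 [-127.509   66.718]
side 37 zmax [(-50, 74), (-30, 78), (-10, 83), (10, 86), (30, 90), (50, 94)] 
 x [(-50, np.float64(39.3), np.float64(39.3)), (-10, np.float64(15.0), np.float64(42.7)), (30, np.float64(26.8), np.float64(48.4))] 
 y5/95 [-43.448  61.04 ]
wrist 7453 zmax [(-70, 68), (-50, 77), (-30, 81), (-10, 84), (10, 89), (30, 92), (50, 96), (70, 96), (110, 118)] 
 x [(-70, np.float64(-33.9), np.float64(-33.9)), (-30, np.float64(-33.6), np.float64(19.9)), (10, np.float64(-33.3), np.float64(18.0)), (50, np.float64(-32.9), np.float64(16.0)), (110, np.float64(-51.3), np.float64(-51.3))] 
 y5/95 [-55.648  71.8  ]
```

Request:
send_rows --pt "-0.001 0.005 0 0 0 0 -1" --pt "-0.002 0.01 0 0 0 0 -1" --pt "-0.0035 0.015 0 0 0 0 -1" --pt "-0.0045 0.02 0 0 0 0 -1" --pt "-0.0055 0.025 0 0 0 0 -1" --pt "-0.0065 0.03 0 0 0 0 -1" --pt "-0.008 0.035 0 0 0 0 -1" --pt "-0.009 0.04 0 0 0 0 -1" --pt "-0.01 0.045 0 0 0 0 -1" --pt "-0.011 0.05 0 0 0 0 -1" --pt "-0.011 0.05 0 0 0 0 -1"

```text
time_s: 19.98
ee_pos: [439.0, 106.6, 70.6]
ee_rot: [179.8, -0.3, 12.5]
force: [2.2, -7.6, 5.3]
gripper_width: 0.3
gripper_force: 3.7
```

```bash
python3 meas.py
```

```text
19.98 [-104.2  105.5   70.6] [ 2.2 -7.6  5.3]
top 267 zmax [(-110, 62), (-90, 63), (-70, 60), (-50, 62), (-30, 60), (-10, 58), (10, 63), (30, 63), (50, 61), (70, 62)] 
 x [(-110, np.float64(-34.0), np.float64(40.0)), (-70, np.float64(-34.4), np.float64(42.0)), (-30, np.float64(-33.5), np.float64(41.3)), (10, np.float64(-34.0), np.float64(42.8)), (50, np.float64(-33.1), np.float64(42.5))] 
 y5/95 [-118.106   74.306]
side 11
wrist 6404 zmax [(-50, 60), (-30, 61), (-10, 61), (10, 60), (30, 61), (50, 61), (70, 60), (130, 119)] 
 x [(-50, np.float64(-33.3), np.float64(-16.6)), (-10, np.float64(-33.2), np.float64(25.2)), (30, np.float64(-33.2), np.float64(25.8)), (70, np.float64(-33.2), np.float64(32.4))] 
 y5/95 [-41.1  78.1]
```

The box is flat. Next I back off from the post, rise and check the gap to the ramp.

Request:
send_rows --pt "0.005 -0.02 0 0 0 0 -1" --pt "0.009 -0.04 0 0 0 0 -1" --pt "0.009 -0.04 0.1 0 0 0 -1" --pt "0.009 -0.04 0.22 0 0 0 -1" --pt "0.009 -0.04 0.34 0 0 0 -1" --pt "0.009 -0.04 0.46 0 0 0 -1" --pt "0.009 -0.04 0.46 0 0 0 -1" --pt "0.009 -0.04 0.46 0 0 0 -1"

```text
time_s: 21.12
ee_pos: [440.7, 87.2, 298.2]
ee_rot: [-180.0, 0.1, 12.4]
force: [-1.0, -0.3, -0.4]
gripper_width: 0.7
gripper_force: 0.0
```

Run:
```python
from h import *
s=env.state(); f=wristfix(grab('wrist'),s); print(s['time_s'],tr(s['ee_pos']),s['force'])
P=[(tr(px2w(f,u,v)),f['pixels'][v,u].astype(int)) for v in range(0,230) for u in range(0,560) if f['depth'][v,u]>0]
for X in(-25,-10,5,20):
    r=sorted(((p[1],p[2],int(np.ptp(c))) for p,c in P if abs(p[0]-X)<1.0 and 45<p[1]<125))
    print(X,[tuple(map(float,q)) for q in r[::max(1,len(r)//22)]])
g=[p for p,c in P if np.ptp(c)<22 and 40<p[2]<70 and abs(p[0])<54 and -150<p[1]<110]; g=np.array(g)
print(cv2.minAreaRect(g[:,:2].astype(np.float32)),g.min(0),g.max(0),np.percentile(g[:,1],[1,99]))
```

```text
21.125 [-106.7   86.1  298.2] [-0.96471462 -0.32356818 -0.44935736]
-25 [(45.9, 58.5, 21.0), (49.5, 58.0, 21.0), (53.2, 58.7, 19.0), (56.8, 58.0, 22.0), (60.4, 58.0, 23.0), (64.2, 59.3, 22.0), (67.8, 59.0, 22.0), (71.4, 58.0, 23.0), (75.0, 57.6, 21.0), (77.9, 19.7, 50.0), (81.8, 12.1, 56.0), (85.9, 21.3, 94.0), (89.8, 28.4, 101.0), (93.6, 35.6, 97.0), (97.3, 42.5, 96.0), (100.9, 49.1, 102.0), (104.3, 56.3, 95.0), (107.6, 62.5, 103.0), (111.0, 67.0, 98.0), (113.9, 75.6, 102.0), (115.0, 76.2, 108.0), (116.5, 87.5, 55.0), (116.6, 112.3, 77.0), (117.1, 120.0, 117.0), (118.1, 120.1, 115.0), (120.1, 120.0, 114.0), (121.2, 119.2, 115.0), (123.1, 121.3, 114.0), (124.4, 119.0, 117.0)]
-10 [(46.3, 57.9, 21.0), (51.1, 58.2, 20.0), (55.9, 58.3, 21.0), (61.9, 57.3, 21.0), (64.4, 59.3, 24.0), (69.1, 57.9, 20.0), (75.2, 60.2, 21.0), (79.1, 9.0, 79.0), (81.9, 13.1, 58.0), (85.9, 19.5, 97.0), (91.0, 30.4, 105.0), (94.8, 37.4, 92.0), (98.4, 43.6, 100.0), (101.8, 51.4, 99.0), (106.3, 59.1, 101.0), (109.5, 66.7, 98.0), (111.6, 70.9, 101.0), (114.6, 77.4, 108.0), (116.5, 108.9, 59.0), (117.6, 121.1, 117.
[... 543 characters left out ...]
.5, 115.0)]
20 [(46.0, 58.9, 22.0), (49.6, 59.3, 22.0), (54.2, 58.2, 22.0), (57.7, 58.4, 21.0), (62.4, 57.6, 20.0), (66.0, 58.9, 23.0), (71.8, 58.0, 24.0), (77.6, 54.7, 27.0), (80.5, 9.0, 73.0), (84.6, 19.5, 96.0), (88.4, 25.0, 99.0), (92.1, 33.4, 96.0), (95.7, 40.3, 94.0), (99.2, 46.3, 105.0), (102.6, 53.1, 98.0), (105.9, 59.0, 100.0), (109.0, 65.3, 101.0), (112.1, 71.0, 103.0), (115.0, 78.1, 106.0), (116.4, 101.0, 54.0), (116.9, 119.0, 112.0), (118.7, 121.2, 110.0), (120.6, 121.7, 113.0), (122.7, 120.7, 112.0), (124.6, 121.2, 112.0)]
((5.534332275390625, -21.782623291015625), (198.73382568359375, 78.16954040527344), 89.86664581298828) [ -33.7 -121.2   53.7] [44.5 77.6 61.9] [-118.3   75.4]
```

Box end at y≈78 mm, ramp toe at y≈80 mm, box flat with its top at z≈58 mm, about 5 mm off the centre line. Nothing is touching it.

```bash
python3 -c "
from workcell import env
print(env.job_done())"
```

```text
the job is handed in; nothing more can be done
None
```

The marker box lies flat in the tray with its top end about 2 mm from the foot of the stop and about 5 mm off the centre line. I handed the job in at about 21 s, and no verdict came back.

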